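# Clear and unlock the sample drawer

## Robot

A 6-joint arm with a two-finger parallel gripper is mounted at the origin on the work surface. World frame = base frame: x ahead of the robot, y to its left, z up, the work surface at z = 0. Lengths are in m, angles in rad, forces in N, time in s.
With the tool pointing down it reaches from about 0.425 to 0.95 m from the base axis. Payload 3.5 kg.
Tool frame: the origin (TCP) lies at the very end of the fingers, on their centre line; the grasp point (between the pads) lies 19 mm behind it (ctrl.pinch_z is the distance from the TCP to the grasp point, in m); z points along the fingers, y is the line along which they close (so a half turn about z gives the same grasp; the last joint's range is limited). The gripper opens to 85 mm and grips with 20 to 120 N. Pads are 22 mm wide; open, the fingers measure 114 mm over their backs; the gripper's body (76 mm by 85 mm) begins 54 mm behind the grasp point. The pads swing forward as they close: fully open they stand 13 mm farther back than shut.
Start: joints at [1.112, 0.286, 1.577, -0, 1.279, -0.15], TCP at [0.205, 0.643, 0.231] pointing down, gripper open.
Joint ranges: [-2.77, 2.77], [-0.9, 2.22], [0.21, 2.48], [-1.53, 4.67], [0.24, 2.81], [-2.84, 2.84]. Speed limits (rad/s): [2.79, 2.79, 3.14, 3.14, 3.14, 3.14].

## Interface

Orientations are given as a unit quaternion [x, y, z, w].
In Python, from plant import ctrl gives the robot as it stands. The module is installed in compiled form; this text tells all that it offers.
- The arm moves only by the shell command python3 -m crank 'ROWS' [OPENING] [FORCE]. ROWS is JSON, a list of rows, each a list of 6 numbers: the shift along the tool's x, y, z in cm, then the turn, a rotation vector about the tool's x, y, z in rad. In form: [[tx, ty, tz, rx, ry, rz], ...]. A call has 1 to 10 rows; each row is the pose to reach, as a shift and turn from the pose commanded when the call began, along the tool's axes at that moment; what a row does not reach only later rows make up. A row lasts 1/10 s, in which the tool goes at most 50 mm and 8.59 degrees, less where a joint would pass 70% of its speed; a pose out of reach is approached as far as the arm can. A call with a gripper value outside its range is refused whole. OPENING is the opening, from 0 (shut) to 1 (fully open), set as the call begins (- or left out, the last holds). The fingers move at their own pace and stop on an object; FORCE is the grip in N (left out, the last holds). Time passes only in rows, so rows that repeat a pose let the fingers close. It gives the time, the measured TCP pose, the force, the opening and the grip force at its end, in the units of the state.
- ctrl.get_state(): the state, without advancing time (a new reading comes with each control period).
- ctrl.read_camera(name): name is "side" or "top" or "wrist"; returns (picture, depth): 420x560x3 uint8, blue, green, red; 420x560 float32, m along the optical axis (not along the pixel's ray), 0 where there is no reading.
- ctrl.camera_info(name): a dict with "K" (3x3 intrinsics, pixels), "k1" (the pictures are not rectified: a ray, as slopes to the right and down, at radius r is drawn at 1 + k1 r^2 times it, then the intrinsics apply), "origin" and "orientation" of the camera in the world. Camera axes: x right, y down, z forward; pixel columns grow to the right and rows downward; lengths in m; the calibration is good to about 2 mm. A picture is of the moment at which its call begins: read the wrist's pose just before it. camera_info takes no time and is no camera call; for the wrist camera it gives the pose at the moment of the call.
- ctrl.sign_off(): hands the job in; it is judged then, once.
The state is a dict: "time": time; "qpos": joint angles; "dq": joint speeds; "joint_efforts": joint torques, N m; "eef_pos": TCP position; "tcp_rot": TCP orientation; "contact_force": force on the tool from outside, world axes, zero at the start; "wrist_torque": the same for the moment, N m; "opening": opening from 0.0 (shut) to 1.0 (fully open); "finger_force": force on a finger pad.
Only numpy, scipy, OpenCV 4.12 (cv2) and the standard library are available. Lean on these libraries where they do the work, as an engineer would, in place of code of your own. Each camera call takes 0.05 s, during which the arm holds its last target. There are 200 camera calls.

## Task

Open the locked sample drawer. First lift the fragile terracotta jug out from in front of the drawer and set it down gently, upright and wholly on the round cork mat; then draw the red-headed locking pin and park it, hanging upright by its collar, in the open notch on the cabinet's side; then pull the drawer fully open. Keep the jug upright throughout and leave the vials and the purple carton where they are.

Things in the scene. Friction and masses are not known exactly. Their poses are not given: they have to be found in the camera images.
- jug: Small terracotta juglet with a dark painted band, 112 mm tall: foot 54 mm across, belly 68 mm across (up to 42 mm high), tapering to a straight round neck 36 mm across from 70 mm height to the top at 112 mm. Upright, about 0.25 kg. Origin: centre of its underside, z up. Starts in front of the drawer handle, 15 to 30 mm from the bar.
- mat: Fixed round cork mat with a dark rubber rim, lying on the bench, 140 mm across and 8 mm thick. Origin: centre of its underside (its top is 8 mm higher).
- cabinet: Fixed grey one-drawer sample cabinet, 200 mm deep (its x), 220 mm wide (its y), 110 mm high, with a white drawer front. Origin: centre of its underside; its -x axis points out of the drawer's front, towards the robot; z up. The drawer's face lies at x = -112 mm.
- pin: Locking pin: red round head 18 mm across, spanning 4 to 36 mm above the origin; steel collar 28 mm across, 4 mm thick; steel shank 10 mm across, 40 mm long. Origin: on the axis at the collar's underside, z up the head. Starts upright through 12 mm bores in a lug on the cabinet and a lug on the drawer below it, collar on the upper lug; comes free when lifted over 40 mm.
- bore (a point): Mouth of the pin's bore, centre, on the upper face of the upper lug, 110 mm above the bench, flush with the cabinet's top. Axes as the cabinet's. The lug is 36 mm wide and stands 45 mm out from the cabinet.
- notch (a point): Parking point of the pin's origin, 110 mm above the bench: centre of the notch between two level steel prongs on the cabinet's +y side, on their upper face (flush with the cabinet's top). Prongs 14 mm wide, 10 mm thick, 47 mm long along the cabinet's y; notch 16 mm wide, open outwards, above and below. The point is 23 mm out from the side. Axes as the cabinet's.
- drawer (a joint): How far the drawer is out, in m: 0 shut, 0.09 fully open, along the cabinet's -x. It slides with about 2 N of friction and stays where it is left.
- drawer_handle (a point): Centre of the drawer's dark round-bar handle, which runs level along the cabinet's y for 80 mm between its two legs, its axis 45 mm out from the drawer's face, 80 mm above the bench (30 mm below the cabinet's top); bar 10 mm thick. Axes as the cabinet's. Can be pinched from above across the bar. It moves with the drawer.
- balance: Fixed white bench balance with a round steel pan, 200 x 160 mm, 62 mm high. A bystander. Origin: centre of its underside.
- vial_a: Bystander: loose amber glass vial with white cap, 28 mm across, 55 mm tall, beside the cork mat. Origin: centre of its underside.
- vial_b: Bystander: another such vial, beside the balance. Origin: centre of its underside.
- carton: Bystander: loose small purple carton with a white band, 60 x 100 x 50 mm high, on the robot's side of the cork mat. Origin: centre of its underside.

How it is judged:
By the outcome, as a careful person would: the job done as asked, in the order asked, and still so for the second after the job is handed in, with the robot touching nothing.
It also fails if it takes over 72 s, if anything falls off the work surface, if the arm or the gripper's body presses on something with over 40 N, if the wrist force passes 120 N, or if a joint passes its speed limit or range.

## Working session

There is one attempt and no reset: what is moved stays moved. The work goes in short steps, Python scripts to look and compute and a shell command to move; the robot and the scene stay as the last step left them, time stands still between calls to the robot, and variables do not carry over. Pictures are saved under pics/ and viewed, at most 10 in all, crops included, and the job is handed in when it is done.

```bash
mkdir -p pics; cat > h.py <<'E'
import numpy as np,cv2
from plant import ctrl
from scipy.spatial.transform import Rotation as R
def cam(n):
    i=ctrl.camera_info(n); p,d=ctrl.read_camera(n); return i,p,d
def rays(i,uv):
    K=np.array(i["K"]);uv=np.atleast_2d(uv).astype(float)
    s=(uv-K[[0,1],2])/[K[0,0],K[1,1]]; x=s.copy()
    for _ in range(20): x=s/(1+i["k1"]*(x**2).sum(1,keepdims=True))
    return x
def rot(i):
    o=np.array(i["orientation"]); return R.from_quat(o).as_matrix() if o.size==4 else o.reshape(3,3)
def onplane(i,uv,z):
    x=rays(i,uv); d=np.c_[x,np.ones(len(x))]@rot(i).T; o=np.array(i["origin"])
    return o+d*((z-o[2])/d[:,2])[:,None]
def pts(i,uv,d):
    uv=np.atleast_2d(uv).astype(int); x=rays(i,uv); z=d[uv[:,1],uv[:,0]]
    return np.c_[x,np.ones(len(x))]*z[:,None]@rot(i).T+np.array(i["origin"])
E
python3 - <<'E'
from h import *
for n in("top","side"):
    i,p,d=cam(n);print(n,i);cv2.imwrite(f"pics/{n}0.png",p);np.save(n+"0.npy",d)
s=ctrl.get_state();print(s)
E
```

```text
top {'K': array([[505.60078132,   0.        , 278.23591449],
       [  0.        , 505.60078132, 203.34676414],
       [  0.        ,   0.        ,   1.        ]]), 'k1': -0.08057010145352722, 'origin': array([ 0.36328955, -0.00202828,  1.64187686]), 'orientation': array([-0.70391019,  0.70825016, -0.038502  ,  0.03754658])}
side {'K': array([[418.4403294 ,   0.        , 284.39527526],
       [  0.        , 418.4403294 , 211.88282888],
       [  0.        ,   0.        ,   1.        ]]), 'k1': -0.055468173258991824, 'origin': array([ 0.23108809, -0.78832192,  0.68527075]), 'orientation': array([ 0.87741024, -0.12970267,  0.07532003, -0.4556922 ])}
{'time': 0.1, 'qpos': array([ 1.11198336e+00,  2.87084832e-01,  1.57807776e+00,  1.93654966e-05,
        1.27860724e+00, -1.50018527e-01]), 'dq': array([-0.00012472,  0.00036986, -0.00448089,  0.0005025 , -0.00196065,
       -0.00078106]), 'joint_efforts': array([ 4.61096788e-04, -4.07289577e+01, -2.93700939e+01, -1.71313291e-04,
        3.39056649e-03,  1.62060292e-05]), 'eef_pos': array([0.20484349, 0.64252235, 0.2300548 ]), 'tcp_rot': array([ 1.53787192e-01,  9.88103393e-01, -1.03576003e-03, -3.35132344e-04]), 'contact_force': array([-0.36062551,  0.15370018,  0.25440007]), 'wrist_torque': array([-0.02402166,  0.0007918 , -0.02958855]), 'finger_force': 0.0, 'opening': 1.0028238268599063}
```

View pics/top0.png

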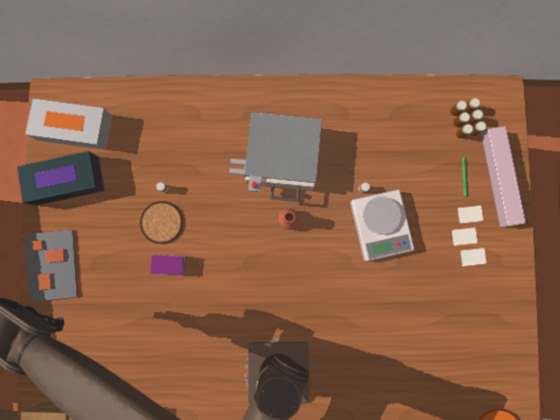

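View pics/side0.png

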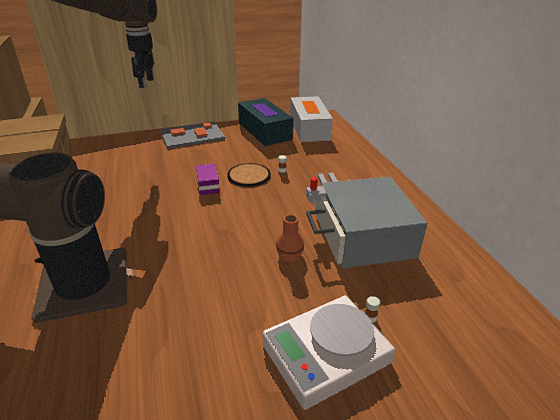

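The top view shows the cabinet centred at about (285,150), the pin's red head at (254,184), the prongs at (238,167), the jug at (288,217), the mat at (161,222) and the carton at (168,265). The side view agrees: jug at (290,235), pin at (313,185).

```bash
python3 - <<'E'
from h import *
i=ctrl.camera_info("top");p=cv2.imread("pics/top0.png");d=np.load("top0.npy")
hsv=cv2.cvtColor(p,cv2.COLOR_BGR2HSV)
vv,uu=np.mgrid[0:420,0:560]; P=pts(i,np.c_[uu.ravel(),vv.ravel()],d).reshape(420,560,3)
def box(m,u0,u1,v0,v1):
    k=np.zeros_like(m);k[v0:v1,u0:u1]=m[v0:v1,u0:u1];return k
# cabinet top
m=box((abs(P[...,2]-.11)<.006)&(hsv[...,1]<60),225,340,100,200)
m2=cv2.morphologyEx(m.astype(np.uint8),cv2.MORPH_OPEN,np.ones((15,15)))
c=max(cv2.findContours(m2,0,2)[0],key=cv2.contourArea)
q=onplane(i,c[:,0,:],.11)[:,:2]
r=cv2.minAreaRect((q*1000).astype(np.float32));print("cab",r,cv2.boxPoints(r))
print("table z",np.median(P[280:300,200:300,2]),"cab z",np.median(P[m2>0][:,2]))
# red head
m=box(((hsv[...,0]<6)|(hsv[...,0]>174))&(hsv[...,1]>190)&(hsv[...,2]>90),240,268,170,200)
uv=np.argwhere(m)[:,::-1];print("head",len(uv),uv.mean(0),onplane(i,uv.mean(0),.146),P[m].mean(0))
# jug
m=box(P[...,2]>.095,270,310,196,240);uv=np.argwhere(m)[:,::-1];print("jugtop",len(uv),uv.mean(0),onplane(i,uv.mean(0),.112),P[m][:,2].max())
m=box((P[...,2]>.02),270,310,202,240);uv=np.argwhere(m)[:,::-1];print("jugall",uv.min(0),uv.max(0))
# mat rim
m=box((P[...,2]>.004)&(P[...,2]<.013),130,195,195,250)
c=max(cv2.findContours(m.astype(np.uint8),0,2)[0],key=cv2.contourArea)
q=onplane(i,c[:,0,:],.008)[:,:2];print("mat",cv2.minEnclosingCircle((q*1000).astype(np.float32)),q.mean(0))
for n,b,h in(("carton",(145,195,250,285),.05),("vial_a",(150,172,175,197),.055)):
    m=box(P[...,2]>.035,*b);q=P[m];print(n,q.min(0),q.max(0))
# prongs
m=box(abs(P[...,2]-.11)<.01,225,247,155,180);print("prong px",np.argwhere(m)[:,::-1].min(0),np.argwhere(m)[:,::-1].max(0),P[m].min(0),P[m].max(0))
m=box((P[...,2]>.06)&(P[...,2]<.1),262,310,180,206);print("handle-ish",P[m].min(0),P[m].max(0),P[m].mean(0))
E
```

```text
Traceback (most recent call last):
ValueError: max() iterable argument is empty
```

```bash
cat > m.py <<'E'
from h import *
i=ctrl.camera_info("top");p=cv2.imread("pics/top0.png");d=np.load("top0.npy")
hsv=cv2.cvtColor(p,cv2.COLOR_BGR2HSV)
vv,uu=np.mgrid[0:420,0:560]; P=pts(i,np.c_[uu.ravel(),vv.ravel()],d).reshape(420,560,3)
def box(m,u0,u1,v0,v1):
    k=np.zeros_like(m);k[v0:v1,u0:u1]=m[v0:v1,u0:u1];return k
print("table z",np.median(P[280:300,200:300,2]),"cab z",np.percentile(P[130:165,265:300,2],[5,50,95]),hsv[140,285],d[140,285])
m=box((abs(P[...,2]-.11)<.02)&(hsv[...,1]<90),225,340,100,200)
m2=cv2.morphologyEx(m.astype(np.uint8),cv2.MORPH_OPEN,np.ones((13,13)))
c=max(cv2.findContours(m2,0,2)[0],key=cv2.contourArea)
q=onplane(i,c[:,0,:],.11)[:,:2]
r=cv2.minAreaRect((q*1000).astype(np.float32));print("cab",r,cv2.boxPoints(r))
m=box(((hsv[...,0]<6)|(hsv[...,0]>174))&(hsv[...,1]>190)&(hsv[...,2]>90),240,268,170,200)
uv=np.argwhere(m)[:,::-1];print("head",len(uv),uv.mean(0),onplane(i,uv.mean(0),.146),P[m].mean(0))
m=box(P[...,2]>.085,270,310,205,240);uv=np.argwhere(m)[:,::-1];print("jugtop",len(uv),uv.mean(0),onplane(i,uv.mean(0),.112),P[m][:,2].max())
m=box((P[...,2]>.004)&(P[...,2]<.014),130,195,195,250)
m=cv2.morphologyEx(m.astype(np.uint8),cv2.MORPH_OPEN,np.ones((5,5)))
c=max(cv2.findContours(m,0,2)[0],key=cv2.contourArea)
q=onplane(i,c[:,0,:],.008)[:,:2];print("mat",cv2.minEnclosingCircle((q*1000).astype(np.float32)),q.mean(0))
for n,b in(("carton",(145,195,250,285)),("vial_a",(150,172,175,197))):
    m=box(P[...,2]>.035,*b);q=P[m];print(n,q.min(0),q.max(0))
m=box(abs(P[...,2]-.11)<.015,225,247,155,180);print("prong",P[m].min(0),P[m].max(0))
m=box((P[...,2]>.06)&(P[...,2]<.1),262,310,186,206);print("handle-ish",P[m].min(0),P[m].max(0),P[m].mean(0))
big=cv2.resize(p[100:250,210:340],None,fx=4,fy=4,interpolation=2);cv2.imwrite("pics/c1.png",big)
E
python3 m.py
```

```text
table z -8.419789367419828e-05 cab z [0.10489619 0.11052205 0.11618442] [ 10   6 132] 1.5637363
cab ((704.8253784179688, -20.61151885986328), (220.02513122558594, 201.3126983642578), 83.86820220947266) [[ 592.9938   -119.24298 ]
 [ 793.1548   -140.74638 ]
 [ 816.657      78.01994 ]
 [ 616.496      99.523346]]
head 7 [253.57142857 184.28571429] [[0.58261266 0.06880479 0.146     ]] [0.58261271 0.06880458 0.14602172]
jugtop 113 [289.15929204 216.62831858] [[ 0.48778892 -0.03751489  0.112     ]] 1.6418768595832438
mat ((458.40081787109375, 394.37982177734375), 12.878682136535645) [0.45839894 0.39437494]
carton [ 0.31087897 -0.00202828  0.03538629] [0.37405641 0.39702632 1.64187686]
vial_a [ 0.36328955 -0.00202828  0.04051675] [0.60668077 0.38477173 1.64187686]
prong [0.61639557 0.09337605 0.09788723] [0.67001681 0.14286891 0.12121808]
handle-ish [ 0.53817868 -0.10161106  0.06137793] [0.58877436 0.02082925 0.09133493] [ 0.55971933 -0.03320793  0.08288215]
```

View pics/c1.png

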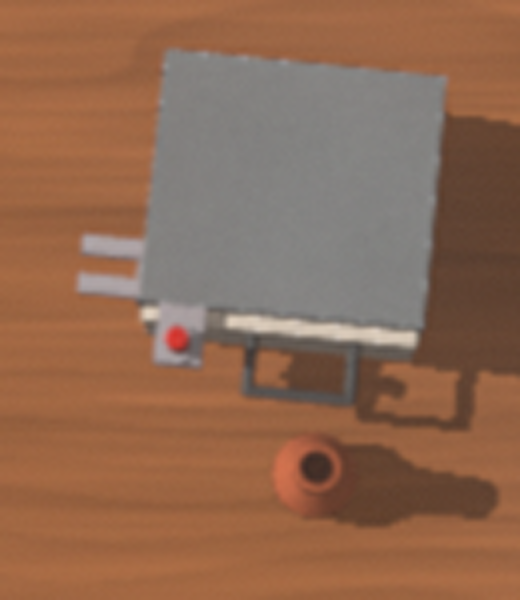

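The crop shows the rim centre at (316,467), handle bar centre at (298,395), pin head at (178,339) and notch middle at about (110,265), in 4x crop pixels. I'll refine the small features by colour.

```bash
cat > m2.py <<'E'
from h import *
i=ctrl.camera_info("top");p=cv2.imread("pics/top0.png");hsv=cv2.cvtColor(p,cv2.COLOR_BGR2HSV)
g=p.max(2)
C=np.array([.7048,-.0206]);a=np.radians(-6.13);Rz=np.array([[np.cos(a),-np.sin(a)],[np.sin(a),np.cos(a)]])
def show(n,cr,z):
    w=onplane(i,[[210+cr[0]/4-.375,100+cr[1]/4-.375]],z)[0,:2];print(n,w.round(4),"cab",((w-C)@Rz).round(4))
show("handle",(298,395),.08);show("notch",(110,265),.11);show("pin",(178,339),.146)
show("jugrim",(316,467),.112);show("pr1",(112,245),.11);show("pr2",(110,285),.11)
show("hl",(246,390),.08);show("hr",(353,400),.08)
s=p[195:250,135:190];hs=hsv[195:250,135:190]
m=((g[195:250,135:190]<50)).astype(np.uint8);c=max(cv2.findContours(m,0,1)[0],key=cv2.contourArea)
e=cv2.fitEllipse(c);print(e);print("mat",onplane(i,np.array([e[0]])+[135,195],.006))
m=(abs(hsv[...,0].astype(int)-145)<20)&(hsv[...,1]>90);m[:250]=0;m[285:]=0;m[:,:145]=0;m[:,195:]=0
uv=np.argwhere(m)[:,::-1];q=onplane(i,uv,.05);print("carton",q.min(0),q.max(0))
# jug from belly: terracotta silhouette
m=(hsv[...,0]<11)&(hsv[...,1]>100)&(g>90);m=m[200:240,270:310];print(m.sum())
# side view jug
j=ctrl.camera_info("side");ps=cv2.imread("pics/side0.png");h=cv2.cvtColor(ps,cv2.COLOR_BGR2HSV)
print("side foot?",onplane(j,[[289,259]],0),"neck top",onplane(j,[[291,217.5]],.112),"pin head top",onplane(j,[[313.5,180]],.146),"mat",onplane(j,[[249,174.5]],.008))
E
python3 m2.py
```

```text
handle [ 0.5474 -0.0231] cab [-0.1562 -0.0193]
notch [0.6454 0.1211] cab [-0.0742  0.1345]
pin [0.5823 0.0672] cab [-0.1311  0.0742]
jugrim [ 0.4886 -0.0359] cab [-0.2134 -0.0383]
pr1 [0.661  0.1196] cab [-0.0585  0.1347]
pr2 [0.6298 0.121 ] cab [-0.0897  0.1328]
hl [0.5516 0.0173] cab [-0.1564  0.0214]
hr [ 0.5433 -0.0658] cab [-0.1558 -0.0622]Traceback (most recent call last):
  File "m2.py", line 11, in <module>
    m=((g[195:250,135:190]<50)).astype(np.uint8);c=max(cv2.findContours(m,0,1)[0],key=cv2.contourArea)
                                                   ~~~^^^^^^^^^^^^^^^^^^^^^^^^^^^^^^^^^^^^^^^^^^^^^^^^
ValueError: max() iterable argument is empty
```

```bash
python3 - <<'E'
s=open('m2.py').read()
s=s.replace("m=((g[195:250,135:190]<50)).astype(np.uint8)","print(g[195:250:27,135:190:2][1],g[222,135:190]);m=((g[195:250,135:190]<75)).astype(np.uint8)")
open('m2.py','w').write(s)
E
python3 m2.py | tail -n +9
cat > go.py <<'E'
# usage: go.py x y z yaw_of_tool_y_deg -> shift (cm) and turn in tool axes
import sys
from h import *
t=[float(v) for v in sys.argv[1:5]];s=ctrl.get_state();Rt=R.from_quat(s["tcp_rot"])
y=np.radians(t[3]);Y=np.array([np.cos(y),np.sin(y),0]);Z=np.array([0,0,-1.]);X=np.cross(Y,Z)
D=R.from_matrix(np.c_[X,Y,Z])
print("t",round(s["time"],2),"shift cm",((Rt.inv().apply(np.array(t[:3])-s["eef_pos"]))*100).round(2),"turn",(Rt.inv()*D).as_rotvec().round(3),"pos",s["eef_pos"].round(4),"F",s["contact_force"].round(1),"op",round(s["opening"],3))
E
python3 go.py 0.43 0.35 0.23 83.9;python3 go.py .4886 -.0359 .2 83.9
```

```text
[166 169 147  89 190 180 164 179 181 187 184 175 179 167 172 182 180 185
 188 169 165 168 181  78  86 112 156 153] [166 166 169 166 147 102  89 146 190 196 180 163 164 172 179 183 181 181
 187 191 184 174 175 177 179 176 167 168 172 178 182 179 180 180 185 189
 188 176 169 167 165 162 168 183 181 134  78  66  86  96 112 147 156 153
 153]
((23.213647842407227, 27.271446228027344), (43.29869079589844, 47.36684036254883), 81.67449951171875)
mat [[0.48039664 0.38633903 0.006     ]]
carton [0.314429   0.29553638 0.05      ] [0.37400849 0.39669585 0.05      ]
384
side foot? [[ 0.48129468 -0.05232086  0.        ]] neck top [[ 0.48951986 -0.03454111  0.112     ]] pin head top [[0.57899218 0.0593323  0.146     ]] mat [[0.47934316 0.36614397 0.008     ]]
t 0.1 shift cm [-30.34 -21.03   0.04] turn [-0.002 -0.001 -0.202] pos [0.2048 0.6425 0.2301] F [-0.4  0.2  0.3] op 1.003
t 0.1 shift cm [-47.65 -56.     3.11] turn [-0.002 -0.001 -0.202] pos [0.2048 0.6425 0.2301] F [-0.4  0.2  0.3] op 1.003
```

```bash
python3 -m crank '[[-4,-3,0,0,0,-0.02],[-8,-6,0,0,0,-0.05],[-12,-9,0,0,0,-0.08],[-16,-12,0,0,0,-0.11],[-20,-15,0,0,0,-0.14],[-24,-18,0,0,0,-0.17],[-28,-20,0,0,0,-0.2],[-31,-24,0,0,0,-0.202],[-33,-28,0,0,0,-0.202],[-35,-32,0,0,0,-0.202]]' 1 20
python3 - <<'E'
from h import *
i=ctrl.camera_info("top");p=cv2.imread("pics/top0.png");hsv=cv2.cvtColor(p,cv2.COLOR_BGR2HSV)
s=hsv[190:255,130:195].astype(int);print(s[32,32],s[5,5],s[32,5])
m=((s[...,0]>=11)&(s[...,1]<s[5,5,1]-25)&(s[...,2]>130)).astype(np.uint8)
m=cv2.morphologyEx(m,cv2.MORPH_OPEN,np.ones((3,3)))
c=max(cv2.findContours(m,0,1)[0],key=cv2.contourArea);h=cv2.convexHull(c)
e=cv2.fitEllipse(h);print(e,cv2.contourArea(c));print("mat",onplane(i,np.array([e[0]])+[130,190],.008),[onplane(i,[[u,222]],.008)[0,:2] for u in(140,183)])
E
python3 go.py .4886 -.0359 .2 83.9
```

```text
time: 1.1
eef_pos: [0.4413, 0.2299, 0.2308]
tcp_rot: [0.053, 0.999, -0.0, -0.0]
contact_force: [1.4, -0.9, -0.6]
opening: 0.999
finger_force: 0.0
[ 13 131 168] [ 11 150 148] [ 11 151 166]
t 1.1 shift cm [ -7.54 -25.92   3.08] turn [-0.    -0.001 -0.001] pos [0.4413 0.2299 0.2308] F [ 1.4 -0.9 -0.6] op 0.999Traceback (most recent call last):
  File "<stdin>", line 6, in <module>
ValueError: max() iterable argument is empty
```

```bash
python3 -m crank '[[-2,-5,0,0,0,0],[-3,-10,0,0,0,0],[-5,-15,0,0,0,0],[-6,-20,0,0,0,0],[-7.5,-24,0,0,0,0],[-7.5,-25.9,0,0,0,0],[-7.5,-25.9,0,0,0,0]]'
python3 - <<'E'
from h import *
i=ctrl.camera_info("top");print(onplane(i,[[140,222],[183,222],[161.5,200],[161.5,244],[161.5,222]],.008))
i,p,d=cam("wrist");cv2.imwrite("pics/w1.png",p);print(i["origin"],i["orientation"])
E
python3 go.py .4886 -.0359 .073 83.9
```

```text
time: 1.8
eef_pos: [0.488, -0.0362, 0.2308]
tcp_rot: [0.056, 0.998, -0.0, -0.001]
contact_force: [0.7, -0.2, -0.5]
opening: 0.997
finger_force: 0.0
[[0.48141249 0.44577392 0.008     ]
 [0.48074494 0.30476624 0.008     ]
 [0.55308681 0.37640592 0.008     ]
 [0.40970575 0.37392548 0.008     ]
 [0.48108721 0.3751011  0.008     ]]
[ 0.41050534 -0.02734163  0.37304613] [0.73641422 0.6588343  0.1023346  0.11471311]
t 1.85 shift cm [-0.1  -0.13 15.78] turn [ 0.001 -0.001 -0.003] pos [ 0.4879 -0.0346  0.2308] F [-0.2  0.5  0.1] op 0.998
```

View pics/w1.png

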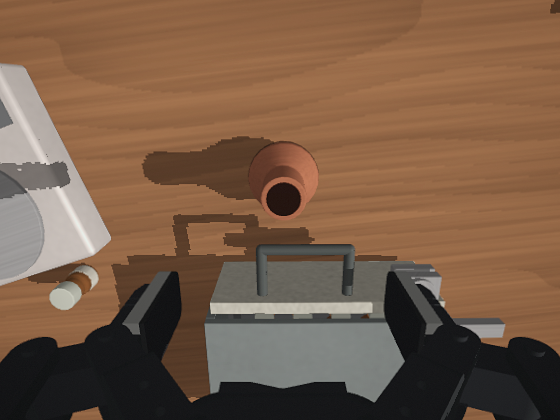

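The wrist view shows the rim at about (284,199) and the handle bar at (305,250), with vial_b and the balance at left, all clear of the jug.

```bash
python3 - <<'E'
from h import *
i=ctrl.camera_info("wrist");p=cv2.imread("pics/w1.png")
print(onplane(i,[[284,199]],.112),onplane(i,[[265,199],[303,199]],.112),"handle",onplane(i,[[262,249],[349,249]],.08),"belly",onplane(i,[[249,175],[318,175]],.04))
E
```

```text
[[ 0.48716451 -0.03297249  0.112     ]] [[ 0.48556623 -0.04748329  0.112     ]
 [ 0.48876191 -0.01846017  0.112     ]] handle [[ 0.54120392 -0.05865821  0.08      ]
 [ 0.5498586   0.01951981  0.08      ]] belly [[ 4.80777496e-01 -6.57076360e-02  4.00000000e-02]
 [ 4.88025302e-01  1.43820655e-04  4.00000000e-02]]
```

```bash
python3 -m crank '[[0,0,4,0,0,0],[0,0,8,0,0,0],[0,0,11,0,0,0],[0,0.1,13,0,0,0],[0,0.1,14.5,0,0,0],[0,0.1,15.5,0,0,0],[0,0.1,15.8,0,0,0],[0,0.1,15.8,0,0,0]]'
python3 -m crank '[[0,0,0,0,0,0],[0,0,0,0,0,0],[0,0,0,0,0,0],[0,0,0,0,0,0],[0,0,0,0,0,0],[0,0,0,0,0,0],[0,0,0,0,0,0],[0,0,0,0,0,0]]' 0 25
```

```text
time: 2.65
eef_pos: [0.4884, -0.0321, 0.0733]
tcp_rot: [0.053, 0.999, 0.0, -0.0]
contact_force: [-0.1, -0.1, -0.2]
opening: 0.997
finger_force: 0.0
time: 3.45
eef_pos: [0.489, -0.033, 0.074]
tcp_rot: [0.053, 0.999, -0.0, 0.001]
contact_force: [0.3, -1.3, 4.8]
opening: 0.416
finger_force: 27.5
```

```bash
python3 -m crank '[[0,0,-0.5,0,0,0],[0,0,-1.5,0,0,0],[0,0,-3,0,0,0],[0,0,-5,0,0,0],[0,0,-7,0,0,0],[0,0,-9,0,0,0],[0,0,-10,0,0,0],[0,0,-10,0,0,0]]'
python3 go.py 0.481 0.375 0.184 83.9
```

```text
time: 4.25
eef_pos: [0.4891, -0.0328, 0.1748]
tcp_rot: [0.053, 0.999, -0.0, 0.001]
contact_force: [0.7, -0.1, -2.5]
opening: 0.417
finger_force: 27.3
t 4.25 shift cm [ 5.14 40.46 -0.95] turn [-0.     0.003 -0.   ] pos [ 0.4891 -0.0328  0.1748] F [ 0.7 -0.1 -2.5] op 0.417
```

Jug held (2.5 N weight). Carry to the mat.

```bash
python3 -m crank '[[0.2,1,0,0,0,0],[0.4,3,0,0,0,0],[0.8,6,0,0,0,0],[1.2,9,0,0,0,0],[1.6,12.5,0,0,0,0],[2,16,0,0,0,0],[2.4,19.5,0,0,0,0],[2.9,23,0,0,0,0],[3.3,26.5,0,0,0,0],[3.8,30,0,0,0,0]]'
python3 -m crank '[[0.4,3,0,0,0,0],[0.7,5.5,0,0,0,0],[1,7.8,0,0,0,0],[1.2,9.4,0,0,0,0],[1.3,10.2,0,0,0,0],[1.3,10.5,0,0,0,0],[1.3,10.5,0,0,0,0],[1.3,10.5,0,0,0,0]]'
python3 - <<'E'
from h import *
i,p,d=cam("side");cv2.imwrite("pics/s1.png",p[80:240,150:330].repeat(3,0).repeat(3,1))
E
python3 go.py 0.481 0.375 0.082 83.9
```

```text
time: 5.25
eef_pos: [0.4808, 0.2714, 0.1712]
tcp_rot: [0.053, 0.999, -0.001, -0.002]
contact_force: [0.1, 0.8, -2.7]
opening: 0.416
finger_force: 27.3
time: 6.05
eef_pos: [0.4809, 0.3747, 0.1732]
tcp_rot: [0.054, 0.999, -0.0, -0.0]
contact_force: [0.2, -0.2, -2.6]
opening: 0.416
finger_force: 27.3
t 6.1 shift cm [0.   0.04 9.13] turn [-0.    -0.    -0.001] pos [0.481  0.3746 0.1733] F [-0.6 -0.4 -2.4] op 0.414
```

View pics/s1.png

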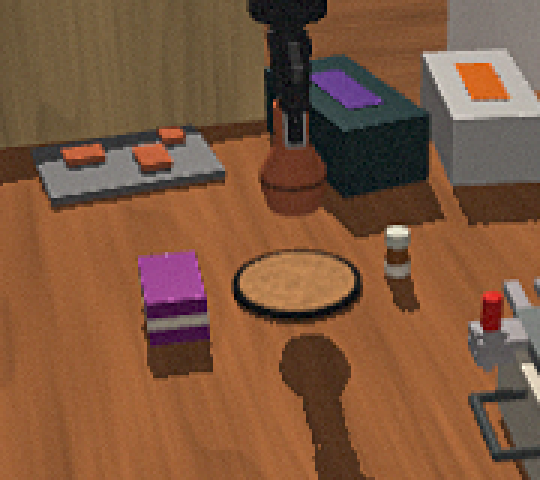

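The jug hangs upright at crop (293,180) above the mat at (297,283). Lower, ending slowly.

```bash
python3 -m crank '[[0,0,1,0,0,0],[0,0,3,0,0,0],[0,0,5,0,0,0],[0,0,6.5,0,0,0],[0,0,7.5,0,0,0],[0,0,8.2,0,0,0],[0,0,8.6,0,0,0],[0,0,8.8,0,0,0],[0,0,8.8,0,0,0]]'
python3 -m crank '[[0,0,0.1,0,0,0],[0,0,0.2,0,0,0],[0,0,0.2,0,0,0]]'
```

```text
time: 7.0
eef_pos: [0.4811, 0.3756, 0.0857]
tcp_rot: [0.053, 0.999, 0.0, 0.0]
contact_force: [0.5, -0.6, -1.4]
opening: 0.418
finger_force: 27.3
time: 7.3
eef_pos: [0.4809, 0.3755, 0.0835]
tcp_rot: [0.053, 0.999, 0.0, 0.0]
contact_force: [0.3, 0.1, -2.3]
opening: 0.419
finger_force: 27.3
```

```bash
python3 -m crank '[[0,0,0.1,0,0,0],[0,0,0.1,0,0,0],[0,0,0.1,0,0,0]]';python3 -m crank '[[0,0,0.1,0,0,0],[0,0,0.1,0,0,0],[0,0,0.1,0,0,0]]'
```

```text
time: 7.6
eef_pos: [0.4808, 0.3754, 0.0823]
tcp_rot: [0.053, 0.999, -0.0, -0.0]
contact_force: [0.5, -0.6, -2.3]
opening: 0.414
finger_force: 27.3
time: 7.9
eef_pos: [0.4812, 0.3755, 0.0821]
tcp_rot: [0.053, 0.999, 0.0, 0.0]
contact_force: [-0.4, -1.1, 2.7]
opening: 0.418
finger_force: 27.8
```

Contact made; release and rise.

```bash
python3 -m crank '[[0,0,0,0,0,0],[0,0,0,0,0,0],[0,0,0,0,0,0],[0,0,0,0,0,0]]' 0.9
python3 -m crank '[[0,0,-1,0,0,0],[0,0,-3,0,0,0],[0,0,-6,0,0,0],[0,0,-10,0,0,0],[0,0,-14,0,0,0],[0,0,-15,0,0,0],[0,0,-15,0,0,0]]'
python3 - <<'E'
from h import *
i,p,d=cam("side");a=p[80:240,150:330].repeat(3,0).repeat(3,1);cv2.imwrite("pics/s2.png",a)
E
python3 go.py 0.581 0.068 0.232 83.9
```

```text
time: 8.3
eef_pos: [0.4809, 0.3755, 0.0813]
tcp_rot: [0.053, 0.999, 0.0, 0.0]
contact_force: [-0.4, -0.3, 0.7]
opening: 0.902
finger_force: 0.0
time: 9.0
eef_pos: [0.4821, 0.3762, 0.2349]
tcp_rot: [0.053, 0.999, 0.002, 0.003]
contact_force: [-0.4, 0.6, -1.3]
opening: 0.9
finger_force: 0.0
t 9.05 shift cm [-13.22 -29.51  -0.  ] turn [ 0.001  0.001 -0.   ] pos [0.481  0.3755 0.2321] F [-1.3  0.5 -0.4] op 0.904
```

View pics/s2.png

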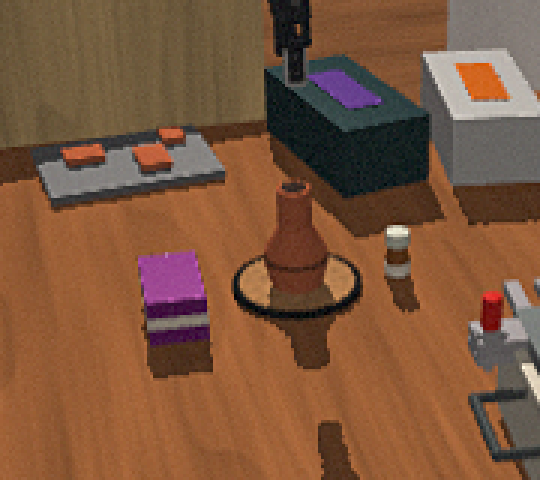

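Jug stands upright in the middle of the mat. Now to the pin, turning 90° so the fingers close along the cabinet's x.

```bash
python3 -m crank '[[-0.5,-1.5,0,0,0,0.14],[-2,-4,0,0,0,0.28],[-3,-7,0,0,0,0.42],[-4.5,-10,0,0,0,0.56],[-6,-13,0,0,0,0.7],[-7,-16,0,0,0,0.84],[-8.5,-19,0,0,0,0.98],[-10,-22,0,0,0,1.12],[-11,-25,0,0,0,1.26],[-12.5,-28,0,0,0,1.4]]'
python3 go.py 0.581 0.068 0.232 -6.1
```

```text
time: 10.05
eef_pos: [0.5738, 0.0825, 0.228]
tcp_rot: [0.686, 0.727, -0.002, -0.002]
contact_force: [1.1, 0.1, 0.4]
opening: 0.901
finger_force: 0.0
t 10.05 shift cm [-1.49  0.64 -0.4 ] turn [-0.006 -0.     0.165] pos [0.5738 0.0825 0.228 ] F [1.1 0.1 0.4] op 0.901
```

```bash
python3 -m crank '[[-1,0.4,0,0,0,0.1],[-1.4,0.6,0,0,0,0.17],[-1.4,0.6,0,0,0,0.17],[-1.4,0.6,0,0,0,0.17]]'
python3 - <<'E'
from h import *
i=ctrl.camera_info("wrist");p,d=ctrl.read_camera("wrist");cv2.imwrite("pics/w2.png",p);np.save("w2.npy",d);import pickle;pickle.dump(i,open("w2.pkl","wb"))
hsv=cv2.cvtColor(p,cv2.COLOR_BGR2HSV)
m=((hsv[...,0]<6)|(hsv[...,0]>172))&(hsv[...,1]>180)&(hsv[...,2]>70)
n,l,s,c=cv2.connectedComponentsWithStats(m.astype(np.uint8));k=1+s[1:,4].argmax();print(s[k],c[k])
E
python3 go.py 0.581 0.068 0.116 -6.1
```

```text
time: 10.45
eef_pos: [0.5811, 0.0703, 0.2291]
tcp_rot: [0.743, 0.669, -0.001, -0.001]
contact_force: [-1.2, 0.6, -0.1]
opening: 0.903
finger_force: 0.0
[274 192  25  35 673] [285.66419019 209.80089153]
t 10.5 shift cm [-0.25  0.03 11.36] turn [-0.003  0.     0.002] pos [0.5813 0.0705 0.2296] F [-0.   0.2  0.4] op 0.899
```

View pics/w2.png

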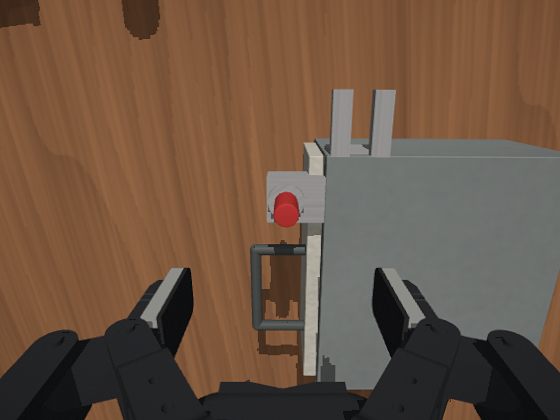

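Pin head's top disc is centred at about (286,214.5), collar around (285,202); the prongs span u 331–353 and 371–394, v 90–155; the handle bar is at u 257.

```bash
python3 - <<'E'
from h import *
import pickle;i=pickle.load(open("w2.pkl","rb"))
C=np.array([.7048,-.0206]);a=np.radians(-6.13);Rz=np.array([[np.cos(a),-np.sin(a)],[np.sin(a),np.cos(a)]])
def show(n,uv,z):
    w=onplane(i,[uv],z)[0,:2];print(n,w.round(4),"cab",((w-C)@Rz).round(4))
show("head",(286.3,214.5),.146);show("diamL",(274,214.5),.146);show("diamR",(299,214.5),.146)
show("prong gap L",(353,120),.11);show("prong gap R",(371,120),.11);show("tipL",(342,90),.11);show("tipR",(384,90),.11)
show("lug L",(267,172),.11);show("lugR",(325,172),.11);show("lugL2",(267,222),.11);show("cabcorner",(325,157),.11)
show("handle",(257,249),.08);show("handle",(257,324),.08)
E
```

```text
head [0.5834 0.0705] cab [-0.1304  0.0776]
diamL [0.5752 0.0714] cab [-0.1387  0.0776]
diamR [0.5919 0.0696] cab [-0.1218  0.0777]
prong gap L [0.6375 0.1247] cab [-0.0825  0.1373]
prong gap R [0.6504 0.1234] cab [-0.0695  0.1374]
tipL [0.6307 0.1462] cab [-0.0915  0.1579]
tipR [0.6602 0.1432] cab [-0.0619  0.1581]
lug L [0.5714 0.0932] cab [-0.1448  0.0989]
lugR [0.6148 0.0887] cab [-0.1012  0.0991]
lugL2 [0.5667 0.0535] cab [-0.1452  0.0589]
cabcorner [0.6155 0.1   ] cab [-0.1016  0.1104]
handle [0.5521 0.0179] cab [-0.1559  0.022 ]
handle [ 0.5421 -0.061 ] cab [-0.1575 -0.0576]
```

```bash
python3 -m crank '[[0,0.2,3,0,0,0],[0,0.2,6,0,0,0],[0,0.2,8.5,0,0,0],[0,0.2,10,0,0,0],[0,0.2,10.8,0,0,0],[0,0.2,11.2,0,0,0],[0,0.2,11.2,0,0,0],[0,0.2,11.2,0,0,0]]' 0.6
python3 -m crank '[[0,0,0,0,0,0],[0,0,0,0,0,0],[0,0,0,0,0,0],[0,0,0,0,0,0],[0,0,0,0,0,0],[0,0,0,0,0,0],[0,0,0,0,0,0]]' 0 40
```

```text
time: 11.3
eef_pos: [0.5851, 0.0699, 0.1207]
tcp_rot: [0.744, 0.669, 0.001, 0.001]
contact_force: [-0.8, -0.0, 0.0]
opening: 0.602
finger_force: 0.0
time: 12.0
eef_pos: [0.5844, 0.0699, 0.1202]
tcp_rot: [0.744, 0.669, 0.0, 0.0]
contact_force: [-2.8, 0.1, 5.3]
opening: 0.193
finger_force: 39.3
```

```bash
python3 -m crank '[[0,0,-0.5,0,0,0],[0,0,-1.5,0,0,0],[0,0,-3,0,0,0],[0,0,-4.5,0,0,0],[0,0,-5.7,0,0,0],[0,0,-6.2,0,0,0],[0,0,-6.2,0,0,0],[0,0,-6.2,0,0,0]]'
python3 - <<'E'
from h import *
import pickle
i=ctrl.camera_info("wrist");p,d=ctrl.read_camera("wrist");cv2.imwrite("pics/w3.png",p);pickle.dump(i,open("w3.pkl","wb"))
E
python3 go.py 0.5844 0.0699 0.182 -6.1
```

```text
time: 12.8
eef_pos: [0.5839, 0.0699, 0.181]
tcp_rot: [0.744, 0.669, -0.0, -0.0]
contact_force: [-0.0, -0.2, -0.1]
opening: 0.192
finger_force: 39.0
t 12.85 shift cm [ 0.    0.08 -0.14] turn [-0.001  0.     0.   ] pos [0.5836 0.0699 0.1806] F [ 0.4  0.  -0.7] op 0.198
```

View pics/w3.png

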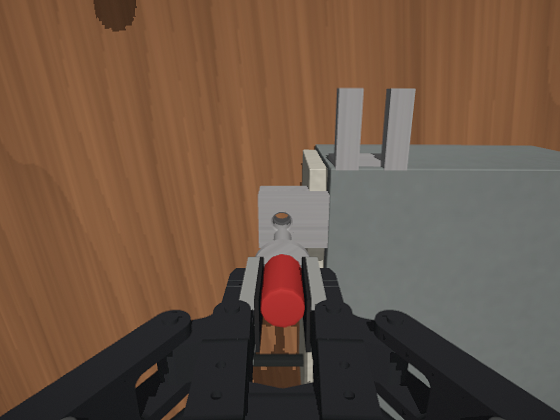

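Pin is out; the empty bore shows at (282.5,219) and the prongs' gap lies between u≈361 and 388 near v 130.

```bash
python3 - <<'E'
from h import *
import pickle;i=pickle.load(open("w3.pkl","rb"));p=cv2.imread("pics/w3.png")
C=np.array([.7048,-.0206]);a=np.radians(-6.13);Rz=np.array([[np.cos(a),-np.sin(a)],[np.sin(a),np.cos(a)]])
g=cv2.cvtColor(p,cv2.COLOR_BGR2GRAY);hsv=cv2.cvtColor(p,cv2.COLOR_BGR2HSV)
for v in(105,130):
    r=hsv[v,320:430,1]<60;e=np.flatnonzero(np.diff(r.astype(int)))+320.5;print(v,e)
    if len(e)==4:
        w=onplane(i,np.c_[e+0.,[v]*4],.11)[:,:2];print(((w-C)@Rz).round(4))
def show(n,uv,z):
    w=onplane(i,[uv],z)[0,:2];print(n,w.round(4),"cab",((w-C)@Rz).round(4))
show("bore",(282.5,219),.11);show("tipL",(351,89),.11);show("lug",(259,187),.11);show("lug",(259,247),.11);show("side",(330,169),.11);show("headtop",(283,305),.206)
E
```

```text
105 [336.5 362.5 385.5 413.5]
[[-0.0987  0.149 ]
 [-0.0836  0.1491]
 [-0.0701  0.1491]
 [-0.0538  0.1493]]
130 [334.5 360.5 383.5 410.5]
[[-0.0992  0.1347]
 [-0.0838  0.1348]
 [-0.0701  0.1348]
 [-0.054   0.1349]]
bore [0.584  0.0715] cab [-0.1299  0.0787]
tipL [0.6314 0.1461] cab [-0.0908  0.1579]
lug [0.5717 0.0941] cab [-0.1445  0.0998]
lug [0.5666 0.0538] cab [-0.1453  0.0592]
side [0.6163 0.1008] cab [-0.1009  0.1112]
headtop [0.5841 0.0711] cab [-0.1298  0.0783]
```

```bash
python3 -m crank '[[1,1,0,0,0,0],[3,2.8,0,0,0,0],[4.7,4.5,0,0,0,0],[5.5,5.3,0,0,0,0],[5.5,5.3,0,0,0,0],[5.5,5.3,1,0,0,0],[5.5,5.3,1.5,0,0,0],[5.5,5.3,2,0,0,0],[5.5,5.3,2.3,0,0,0],[5.5,5.3,2.3,0,0,0]]'
python3 -m crank '[[0,0,0.3,0,0,0],[0,0,0.6,0,0,0],[0,0,0.9,0,0,0],[0,0,1.2,0,0,0],[0,0,1.5,0,0,0],[0,0,1.5,0,0,0]]'
```

```text
time: 13.85
eef_pos: [0.642, 0.1187, 0.1575]
tcp_rot: [0.744, 0.668, -0.001, -0.0]
contact_force: [0.1, -0.2, -0.6]
opening: 0.193
finger_force: 39.1
time: 14.45
eef_pos: [0.6423, 0.119, 0.1425]
tcp_rot: [0.744, 0.669, -0.0, -0.0]
contact_force: [0.1, 1.0, -0.2]
opening: 0.199
finger_force: 39.1
```

Shank is in the notch without contact. Continue.

```bash
python3 -m crank '[[0,0,0.5,0,0,0],[0,0,1,0,0,0],[0,0,1.5,0,0,0],[0,0,1.8,0,0,0],[0,0,2,0,0,0],[0,0,2.1,0,0,0],[0,0,2.2,0,0,0],[0,0,2.2,0,0,0]]'
```

```text
time: 15.25
eef_pos: [0.6427, 0.119, 0.1213]
tcp_rot: [0.744, 0.669, 0.0, 0.0]
contact_force: [-0.2, -0.4, -0.0]
opening: 0.195
finger_force: 39.1
```

```bash
python3 -m crank '[[0,0,0.1,0,0,0],[0,0,0.1,0,0,0],[0,0,0.1,0,0,0]]';python3 -m crank '[[0,0,0.1,0,0,0],[0,0,0.1,0,0,0],[0,0,0.1,0,0,0]]'
```

```text
time: 15.55
eef_pos: [0.6427, 0.119, 0.1204]
tcp_rot: [0.744, 0.669, 0.0, 0.0]
contact_force: [-0.5, 0.0, -0.1]
opening: 0.196
finger_force: 39.1
time: 15.85
eef_pos: [0.6428, 0.119, 0.1202]
tcp_rot: [0.744, 0.669, 0.0, 0.0]
contact_force: [-2.6, -1.0, 4.3]
opening: 0.193
finger_force: 39.4
```

Collar seated. Release, rise, look.

```bash
python3 -m crank '[[0,0,0,0,0,0],[0,0,0,0,0,0],[0,0,0,0,0,0],[0,0,0,0,0,0]]' 0.6 
python3 -m crank '[[0,0,-1,0,0,0],[0,0,-3,0,0,0],[0,0,-6,0,0,0],[0,0,-9,0,0,0],[0,0,-9,0,0,0],[0,0,-9,0,0,0]]'
python3 - <<'E'
from h import *
import pickle
i=ctrl.camera_info("wrist");p,d=ctrl.read_camera("wrist");j,q,_=cam("side")
a=cv2.resize(p,(400,300));b=cv2.resize(q[150:270,280:440],(400,300));cv2.imwrite("pics/w4.png",np.hstack([a,b]))
# handle centre: cab (-.157,-.019)
C=np.array([.7048,-.0206]);c,s=np.cos(np.radians(-6.13)),np.sin(np.radians(-6.13))
v=np.array([-.1565,-.019]);print(C+[c*v[0]-s*v[1],s*v[0]+c*v[1]])
E
python3 go.py 0.5472 -0.0228 0.21 -6.1
```

```text
time: 16.25
eef_pos: [0.6425, 0.119, 0.1189]
tcp_rot: [0.744, 0.669, -0.0, -0.0]
contact_force: [0.3, 0.1, -0.2]
opening: 0.603
finger_force: 0.0
time: 16.85
eef_pos: [0.6433, 0.119, 0.211]
tcp_rot: [0.744, 0.669, 0.001, 0.001]
contact_force: [-0.1, 0.8, -0.7]
opening: 0.603
finger_force: 0.0
[ 0.54716593 -0.02277956]
t 16.95 shift cm [-15.1   -7.92  -0.18] turn [-0.002  0.     0.   ] pos [0.6419 0.119  0.208 ] F [-0.6  0.4 -1. ] op 0.6
```

View pics/w4.png

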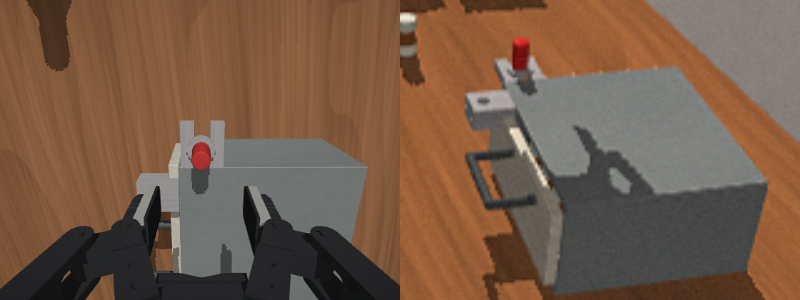

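The pin (left view at (201,152), right view at (521,55)) stands upright between the prongs, bore empty. On to the handle.

```bash
python3 -m crank '[[-3.5,-2,0,0,0,0],[-7.5,-4,0,0,0,0],[-11.5,-6,0,0,0,0],[-14,-7.4,0,0,0,0],[-15.1,-7.9,0,0,0,0],[-15.1,-7.9,0,0,0,0],[-15.1,-7.9,0,0,0,0]]' 0.5
python3 go.py 0.5472 -0.0228 0.062 -6.1
```

```text
time: 17.65
eef_pos: [0.5484, -0.0223, 0.2088]
tcp_rot: [0.744, 0.669, 0.0, -0.0]
contact_force: [0.9, -0.6, 0.1]
opening: 0.499
finger_force: 0.0
t 17.65 shift cm [-0.08 -0.11 14.68] turn [-0.001 -0.001  0.   ] pos [ 0.5484 -0.0223  0.2088] F [ 0.9 -0.6  0.1] op 0.499
```

```bash
python3 -m crank '[[0,0,4,0,0,0],[0,0,7,0,0,0],[0,0,9,0,0,0],[0,0,11,0,0,0],[0,-0.1,12.5,0,0,0],[0,-0.1,13.8,0,0,0],[0,-0.1,14.6,0,0,0],[0,-0.1,14.6,0,0,0]]'
python3 -m crank '[[0,0,0,0,0,0],[0,0,0,0,0,0],[0,0,0,0,0,0],[0,0,0,0,0,0],[0,0,0,0,0,0],[0,0,0,0,0,0]]' 0 60
```

```text
time: 18.45
eef_pos: [0.5467, -0.0223, 0.0622]
tcp_rot: [0.743, 0.669, -0.001, -0.001]
contact_force: [-0.3, -0.2, -0.2]
opening: 0.506
finger_force: 0.0
time: 19.05
eef_pos: [0.5461, -0.0226, 0.0643]
tcp_rot: [0.744, 0.669, -0.001, -0.001]
contact_force: [-5.4, 0.2, 5.4]
opening: 0.093
finger_force: 58.5
```

```bash
python3 -m crank '[[0,-0.5,0,0,0,0],[0,-1.5,0,0,0,0],[0,-3,0,0,0,0],[0,-4.5,0,0,0,0],[0,-6,0,0,0,0],[0,-7.2,0,0,0,0],[0,-8.2,0,0,0,0],[0,-8.7,0,0,0,0],[0,-9,0,0,0,0],[0,-9,0,0,0,0]]'
python3 -m crank '[[0,-0.1,0,0,0,0],[0,-0.2,0,0,0,0],[0,-0.2,0,0,0,0],[0,-0.2,0,0,0,0]]'
```

```text
time: 20.05
eef_pos: [0.4578, -0.0132, 0.0643]
tcp_rot: [0.744, 0.669, 0.0, 0.0]
contact_force: [-0.8, 2.2, 7.8]
opening: 0.091
finger_force: 60.4
time: 20.45
eef_pos: [0.4566, -0.013, 0.0643]
tcp_rot: [0.744, 0.669, 0.001, 0.001]
contact_force: [2.0, 2.3, 6.0]
opening: 0.087
finger_force: 60.2
```

```bash
python3 -m crank '[[0,-0.2,0,0,0,0],[0,-0.3,0,0,0,0],[0,-0.3,0,0,0,0],[0,-0.3,0,0,0,0]]'
```

```text
time: 20.85
eef_pos: [0.4567, -0.0131, 0.0644]
tcp_rot: [0.744, 0.668, 0.004, 0.004]
contact_force: [12.2, 1.4, -3.0]
opening: 0.093
finger_force: 59.2
```

At the stop (12 N, no further travel). Relax, release, rise.

```bash
python3 -m crank '[[0,0.2,0,0,0,0],[0,0.2,0,0,0,0],[0,0.2,0,0,0,0],[0,0.2,0,0,0,0],[0,0.2,0,0,0,0],[0,0.2,0,0,0,0]]' 0.5
python3 -m crank '[[0,0,-1,0,0,0],[0,0,-3,0,0,0],[0,0,-6,0,0,0],[0,0,-10,0,0,0],[0,0,-14,0,0,0],[0,0,-16,0,0,0],[0,0,-16,0,0,0],[0,0,-16,0,0,0]]'
python3 - <<'E'
from h import *
j,q,_=cam("side");i,p,_=cam("top")
cv2.imwrite("pics/f.png",np.hstack([cv2.resize(q,(480,360)),cv2.resize(p[90:290,120:340],(320,291)).__class__(0) if 0 else cv2.copyMakeBorder(cv2.resize(p[90:290,120:340],(320,291)),0,69,0,0,0)]))
E
```

```text
time: 21.45
eef_pos: [0.4544, -0.0128, 0.0632]
tcp_rot: [0.744, 0.669, -0.0, -0.0]
contact_force: [-0.7, 0.4, -0.1]
opening: 0.501
finger_force: 0.0
time: 22.25
eef_pos: [0.4545, -0.0128, 0.2234]
tcp_rot: [0.744, 0.669, 0.0, 0.0]
contact_force: [-0.1, 0.7, -0.4]
opening: 0.502
finger_force: 0.0
```

View pics/f.png

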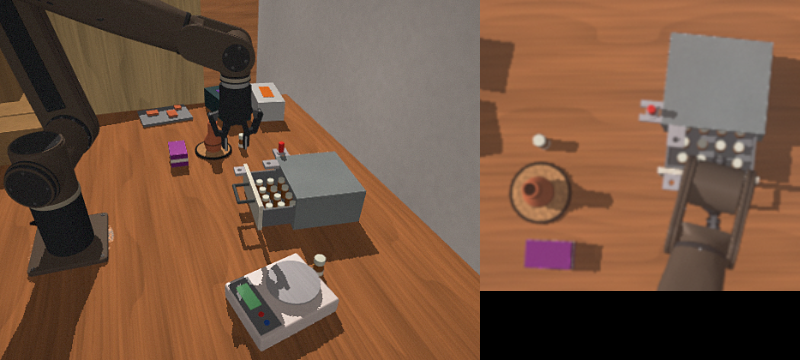

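The drawer is fully open at (270,190), the pin is parked at (281,148), and the jug is upright on the mat at (538,192 in the right view). The vials and carton are unmoved.

```bash
python3 -c "
from plant import ctrl
print(ctrl.sign_off())"
```

```text
the job is handed in; nothing more can be done
None
```

The job is handed in, at about 22 s of the 72 s allowed: the jug stands upright on the mat, the pin hangs upright in the notch, the drawer is open to its stop, and the vials and carton look unmoved in the last pictures.

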